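# Chock the gas cylinder and free the specimen jar

### The arm

A 7-joint arm with a two-finger parallel gripper is mounted at the origin on a cart in front of the work surface, level with it; the furniture and walls round the work are solid. World frame = base frame: x ahead of the robot, y to its left, z up, the work surface at z = 0. Lengths are in mm, angles in degrees, forces in N, time in s.
With the tool pointing down it reaches from about 350 to 900 mm from the base axis. Payload 8.1 kg.
Tool frame: the origin (TCP) lies at the very end of the fingers, on their centre line; the grasp point (between the pads) lies 19 mm behind it (tcp_to_grasp is the distance from the TCP to the grasp point, in mm); z points along the fingers, y is the line along which they close (so a half turn about z gives the same grasp; the last joint's range is limited). The gripper opens to 92 mm and grips with 3 to 60 N. Pads are 19 mm wide; open, the fingers measure 130 mm over their backs; the gripper's body (75 mm by 190 mm) begins 47 mm behind the grasp point.
Start: joints at [65.856, 24.895, 1.432, 90.138, -0.665, 64.973, -4.303], TCP at [195.869, -593.529, 226.742] pointing down, gripper open.
Joint ranges: [-149.89, 149.89], [-25.12, 119.58], [-72.63, 75.52], [4.76, 147.25], [-75.54, 255.54], [6.69, 114.76], [-157.13, 157.13]. Speed limits (degrees/s): [127.2, 127.2, 172.46, 172.46, 180, 180, 180].

### API

Orientations are given as a 3x3 rotation matrix whose columns are the frame's x, y, z axes.
In Python, from rig import * gives the robot as it stands.
- The arm moves only by the tool jog_arm, never from a script. Its argument "moves" is a list of rows, each a list of 7 numbers: the shift along the tool's x, y, z in units of 15 cm (1.0 is 15 cm), then the turn, a rotation vector about the tool's x, y, z in units of 90 degrees (1.0 is 90 degrees), then the opening, from -1 (shut) to 1 (fully open), so that 0 is half open. In form: [[dx, dy, dz, wx, wy, wz, claw], ...]. A call has 1 to 20 rows; each row shifts and turns the commanded pose from where the row before left it, along the tool's axes as they then stand; what a row does not reach is not made up. A row lasts 1/8 s, in which the tool goes at most 62.5 mm and 10.7 degrees, less where a joint would pass 70% of its speed; a pose out of reach is approached as far as the arm can. A call with a number of a shift or a turn outside -1 to 1 is refused whole. A call with a gripper value outside its range is refused whole. The fingers move at their own pace and stop on an object; "squeeze" is the grip in N (left out, the last holds). Time passes only in rows, so rows that do not move let the fingers close. It gives the time, the measured TCP pose, the force, the opening and the grip force at its end, in the units of the state.
- observe(): the state, without advancing time (a new reading comes with each control period).
- snapshot(name): name is "scene" or "top" or "wrist"; returns a dict with "image" (400x640x3 uint8, red, green, blue), "K" (3x3 intrinsics, pixels), "k1" (the pictures are not rectified: a ray, as slopes to the right and down, at radius r is drawn at 1 + k1 r^2 times it, then the intrinsics apply), "R" (3x3) and "t" (3): a world point X has camera coordinates R X + t. Camera axes: x right, y down, z forward; pixel columns grow to the right and rows downward; lengths in mm; the calibration is good to about 2 mm. A picture is of the moment at which its call begins. There is no depth.
- hand_in(): hands the job in; it is judged then, once.
The state is a dict: "time_s": time; "joint_pos": joint angles; "joint_vel": joint speeds; "joint_efforts": joint torques, N m; "ee_pos": TCP position; "eef_rot": TCP orientation; "contact_force": force on the tool from outside, world axes, zero at the start; "moment": the same for the moment, N m; "finger_gap": finger opening in mm; "grasp_force": force on a finger pad.
Only numpy, scipy, OpenCV 4.12 (cv2) and the standard library are available. Lean on these libraries where they do the work, as an engineer would, in place of code of your own. Each camera call takes 0.05 s, during which the arm holds its last target. There are 200 camera calls.

### The job

A small gas cylinder lies across the sloping draining board with one chock already set near its valve end; its foot end has crept away from the upstand and is kept from rolling only by a capped specimen jar. Slide the loose rubber chock, nose first, up the slope under the cylinder's low side, between the set chock and the jar, and press it home, firmly but without ramming it (about 12 to 15 N; never over 22 N), so that the whole cylinder is back against the upstand and wedged there. Only then take the jar away and stand it upright on the worktop beside the board, and leave the cylinder tight against the upstand, held by the two chocks.

Things in the scene. Friction and masses are not known exactly. Their poses are not given: they have to be found in the camera images.
- board: Fixed stainless draining board, 232 mm (x) by 420 mm (y). Frame level, origin on the worktop under its middle, x from its open low edge (nearest the robot) to the high side. Flat deck sloping up 5 degrees along +x: its surface is 20 mm + 0.0875 x above the worktop. Rims at y=+-208 mm, 14 mm high. At the high side a 60 mm upstand square to the deck, its inner face at x=+104 mm.
- board_mid (a point): Point on the deck surface at the middle of the board (x=0, y=0, 20 mm above the worktop).
- chock_spot (a point): Point on the board's deck where the middle of the loose chock's sole comes to lie (within 1 or 2 mm, found by feel) once it is wedged: 60 mm down the slope from the tight cylinder's axis, at y=-20 mm of the board, between jar and set chock. The chock may lie up to 35 mm to either side of it along y.
- cylinder: Aluminium gas cylinder, 76 mm diameter, 320 mm long plus brass valve with black handwheel, 0.9 kg, loose, lying across the board. Origin mid-body on its axis; y along the axis to the valve (toward board +y); x, z turn as it rolls. Sides straight from y=-122 to +122 mm. Rolling it back takes up to about 9 N on the chock; then the force climbs steeply at the upstand.
- foot_end (a point): Point on the cylinder's axis, 120 mm from its middle toward the foot (-y), beside the jar. In the board's frame its x is +63.4 mm when tight against the upstand (axis 64 mm above the worktop), about 8 mm less at the start.
- valve_end (a point): Point on the cylinder's axis, 120 mm from its middle toward the valve (+y). In the board's frame its x is +63.4 mm when tight.
- chock: Loose black rubber wedge chock, 80 mm long (x), 44 wide (y), 52 tall, 0.25 kg, sole down on the worktop right (-y) of the board. Origin mid-sole, z up, x to its thin nose at x=+40 mm. Wedge face rises from the nose at 55 degrees to a flat top from x=-40 to +2 mm. Grasp across the 44 mm sides near x=-18 mm. Pressed home, it stays by friction when let go.
- set_chock: The second, identical chock, already set under the low side of the cylinder near the valve, at y=+100 mm of the board, same axes. Leave it where it is.
- specimen_jar: Capped specimen jar, white lid 59 mm across (height 56 to 70 mm), upper body 55 mm, 70 mm tall, 0.11 kg. Stands on the deck against the cylinder's low side at y=-112 mm of the board. Origin mid-underside, z up. Grasp the lid from above, fingers either side along the cylinder's length. Its new place: the free worktop to the right (-y) of the board, where the chock lay.
- tape_roll: Bystander: roll of black tape lying flat, 59 x 57 x 19 mm, on the worktop to the left. Origin under its middle.
- dropper: Bystander: clear dropper bottle, 33 mm diameter, 82 mm tall, standing on the worktop to the left. Origin under its middle.
- marker: Bystander: marker pen, 135 mm long, lying on the worktop to the far right. Origin under its middle.
Things that resemble listed ones, but are neither listed nor needed, are in the scene too. What is shaped like the chock but red is not meant. Leave any orange look-alike of the specimen_jar alone.

How it is judged:
By the outcome, as a careful person would: the job done as asked, in the order asked, and still so for the second after the job is handed in, with the robot touching nothing.
It also fails if it takes over 64 s, if anything falls off the work surface, if the arm or the gripper's body presses on something with over 40 N, if the wrist force passes 120 N, or if a joint passes its speed limit or range.

## Working session

There is one attempt and no reset: what is moved stays moved. The work goes in short steps, Python scripts to look and compute and a tool call to move; the robot and the scene stay as the last step left them, time stands still between calls to the robot, and variables do not carry over. Pictures are saved under pics/ and viewed, at most 10 in all, crops included, and the job is handed in when it is done.

Besides the shell and the picture viewer there is one more tool, called after "Emit:" as a command line: name --pt "numbers of a row" for each row, then --argument value for the rest. jog_arm: Moves the arm, as the interface text tells. Shifts and turns lie within -1 to 1; 1 stands for 15 cm of shift or 90 degrees of turn. Its arguments: {"type":"object","properties":{"moves":{"type":"array","items":{"type":"array","items":{"type":"number","minimum":-1,"maximum":1}}},"squeeze":{"type":"number"}},"required":["moves"]}

```bash
ls; mkdir -p pics
python3 - <<'E'
from rig import *
import cv2,pickle
s=observe();print(s)
d={}
for n in("scene","top"):
    d[n]=snapshot(n);cv2.imwrite(f"pics/{n}0.png",d[n]["image"][:,:,::-1]);print(n,d[n]["K"],d[n]["k1"],d[n]["R"],d[n]["t"])
pickle.dump(d,open("d0.pkl","wb"))
E
```

```text
pics
{'time_s': 0.0, 'joint_pos': array([65.85527723, 24.93620214,  1.43012723, 90.18895091, -0.66331809,
       64.97294727, -4.30334703]), 'joint_vel': array([-0.02547868,  0.10623013,  0.01619184,  0.03572356,  0.01957431,
        0.00393922,  0.11214841]), 'joint_efforts': array([-4.00571316e-04, -6.67846298e+01,  9.85026062e-01, -3.14454961e+01,
       -6.04950730e-02,  4.27916273e-02,  2.06413902e-04]), 'ee_pos': array([ 195.68088193, -593.04171653,  225.94855432]), 'eef_rot': array([[ 9.49628258e-01,  3.13377990e-01, -6.38583079e-04],
       [ 3.13378600e-01, -9.49627192e-01,  1.43168283e-03],
       [-1.57757968e-04, -1.55968474e-03, -9.99998771e-01]]), 'contact_force': array([-0.68692221, -0.9438043 ,  0.2828138 ]), 'moment': array([ 0.00612002, -0.00425076,  0.00939815]), 'grasp_force': 0.0, 'finger_gap': 91.970360077293}
scene [[502.04322335   0.         325.92304512]
 [  0.         502.04322335 196.3649207 ]
 [  0.           0.           1.        ]] -0.069525740350282 [[ 0.18783491 -0.98219743 -0.00250159]
 [-0.51679914 -0.09666589 -0.85063174]
 [ 0.83524649  0.16107115 -0.52575602]] [-240.63186266  302.05437922 1993.39078912]
top [[424.1891871    0.         314.25053535]
 [  0.         424.1891871  197.03011557]
 [  0.           0.           1.        ]] -0.021234180956500173 [[ 3.79400102e-01 -9.25232671e-01  2.57539086e-04]
 [-9.06212233e-01 -3.71656719e-01 -2.01620120e-01]
 [ 1.86641239e-01  7.62613092e-02 -9.79463762e-01]] [-313.42117051  426.4527511  1539.84495432]
```

View pics/top0.png

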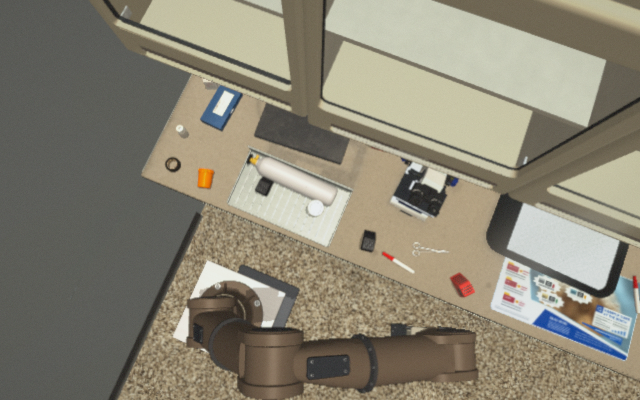

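View pics/scene0.png

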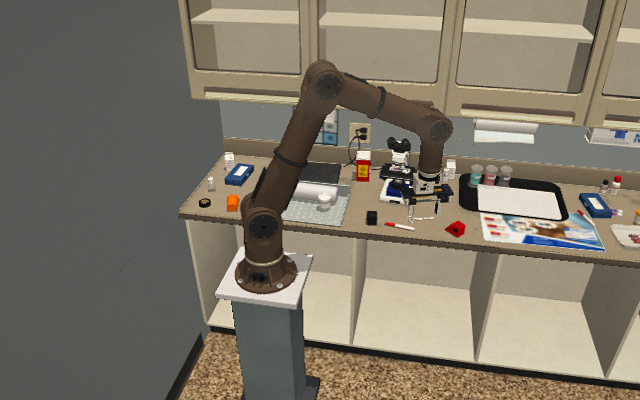

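The top view shows the board around (290,195), the jar lid at (315,208), the loose chock at (369,241), the set chock at (264,186) and the cylinder from (255,160) to (335,195). I'll zoom in.

```bash
cat > h.py <<'E'
import numpy as np,cv2,pickle
def ray(c,uv):
    uv=np.atleast_2d(np.float64(uv))
    n=cv2.undistortPoints(uv[:,None],c["K"],np.array([c["k1"],0,0,0,0.]))[:,0]
    d=np.c_[n,np.ones(len(n))]@c["R"]
    return -c["R"].T@c["t"],d
def onz(c,uv,z):
    o,d=ray(c,uv); return o+d*((z-o[2])/d[:,2])[:,None]
def proj(c,X):
    r=cv2.Rodrigues(c["R"])[0]
    return cv2.projectPoints(np.float64(np.atleast_2d(X)),r,c["t"],c["K"],np.array([c["k1"],0,0,0,0.]))[0][:,0]
E
python3 - <<'E'
from h import *
d=pickle.load(open("d0.pkl","rb"));c=d["top"]
im=c["image"][140:260,225:385,::-1]
cv2.imwrite("pics/c1.png",cv2.resize(im,None,fx=5,fy=5,interpolation=cv2.INTER_CUBIC))
print(onz(c,[[229,203],[330,245],[369,241],[315,208],[205,178]],20))
E
```

```text
[[ 374.31837167  163.14817219   20.        ]
 [ 372.24931874 -249.14913852   20.        ]
 [ 440.88979798 -377.61516876   20.        ]
 [ 479.97189208 -144.97913258   20.        ]
 [ 428.03952043  288.99453122   20.        ]]
```

View pics/c1.png

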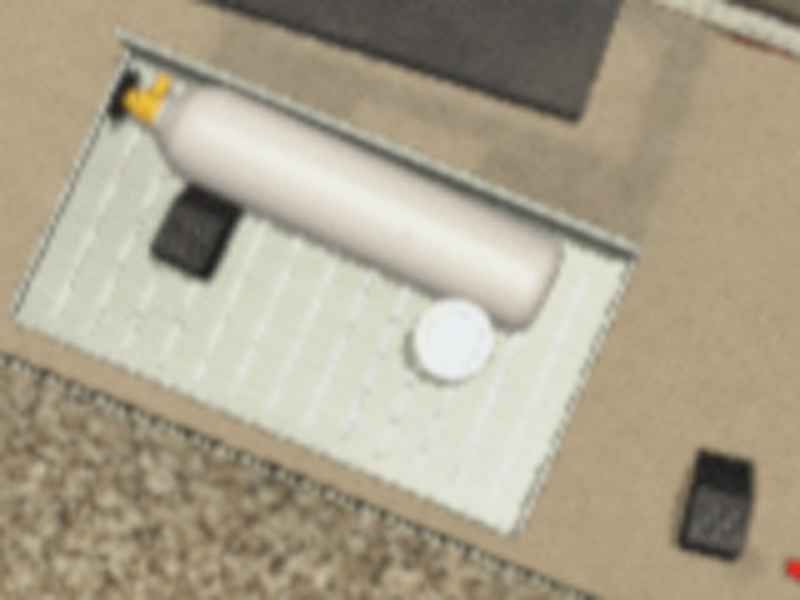

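The crop shows the board corners at (15,322), (515,532), (637,250) and (120,33). The lid is at (452,340) and the loose chock at (717,505), with its nose toward +x and its top nearer the robot.

Run:
```python
from h import *
d=pickle.load(open("d0.pkl","rb"));c=d["top"]
f=lambda p:(np.array(p,float)+.5)/5-.5+[225,140]
print("low corners",onz(c,f([[15,322],[515,532]]),18))
print("up corners",onz(c,f([[120,33],[637,250]]),89))
print("lid",onz(c,f([[452,340]]),86))
print("chock top 4 (rear L,rear R,front R,front L)",onz(c,f([[683,545],[737,557],[751,490],[693,482]]),52))
print("nose",onz(c,f([[700,453],[752,460]]),30))
```

```text
low corners [[ 368.99735399  166.97571539   18.        ]
 [ 365.63666464 -242.29587256   18.        ]]
up corners [[ 590.702891    167.28411354   89.        ]
 [ 582.42926632 -248.27676593   89.        ]]
lid [[ 470.3455051  -148.78071512   86.        ]]
chock top 4 (rear L,rear R,front R,front L) [[ 399.89220802 -358.62734044   52.        ]
 [ 406.62887072 -397.94272058   52.        ]
 [ 455.94946263 -390.16006802   52.        ]
 [ 445.38170248 -348.9368345    52.        ]]
nose [[ 470.72069202 -347.44829027   30.        ]
 [ 480.46562864 -384.99542333   30.        ]]
```

Emit:
jog_arm --pt "0.32 -0.15 0 0 0 0 1" --pt "0.32 -0.15 0 0 0 0 1" --pt "0.32 -0.15 0 0 0 0 1" --pt "0.32 -0.15 0 0 0 0 1" --pt "0.32 -0.15 0 0 0 0 1" --pt "0.32 -0.15 0 0 0 0 1" --pt "0 0 0 0 0 0.075 1" --pt "0 0 0 0 0 0 1"

```text
time_s: 1.1
ee_pos: [427.1, -374.7, 226.4]
eef_rot: [[0.98, 0.201, -0.001], [0.201, -0.98, 0.0], [-0.001, -0.0, -1.0]]
contact_force: [-0.3, 0.5, 0.2]
finger_gap: 92.2
grasp_force: 0.0
```

Run:
```python
from rig import *
import cv2,pickle
s=observe();print(s["ee_pos"],s["eef_rot"].round(4),s["time_s"],s["contact_force"])
c=snapshot("wrist");pickle.dump(c,open("w1.pkl","wb"));cv2.imwrite("pics/w1.png",c["image"][:,:,::-1])
print(-c["R"].T@c["t"])
```

```text
[ 427.09871427 -374.65491293  226.3803417 ] [[ 9.796e-01  2.011e-01 -9.000e-04]
 [ 2.011e-01 -9.796e-01  2.000e-04]
 [-8.000e-04 -3.000e-04 -1.000e+00]] 1.1 [-0.26762569  0.47133388  0.16605969]
[ 501.54835994 -358.52124815  384.71449773]
```

View pics/w1.png

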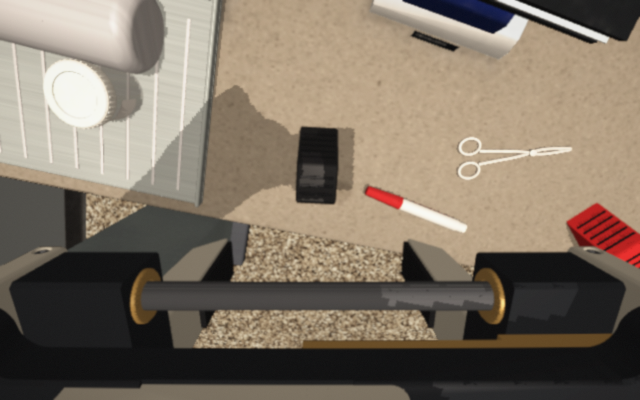

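The wrist view shows the chock at (318,165), its nose edge at row ~128 and its rear top edge at row ~202. The lid is at (78,93) and the board's right rim runs (220,0)–(200,205).

Run:
```python
from h import *
c=pickle.load(open("w1.pkl","rb"));im=c["image"].astype(int)
m=np.uint8(im.max(2)<75)*255
sub=np.zeros_like(m);sub[115:215,285:350]=m[115:215,285:350]
sub=cv2.morphologyEx(sub,cv2.MORPH_CLOSE,np.ones((5,5)))
k=max(cv2.findContours(sub,0,2)[0],key=cv2.contourArea)
print(cv2.boundingRect(k),cv2.minAreaRect(k))
p=cv2.approxPolyDP(cv2.convexHull(k),2,True)[:,0];print(p.tolist())
for z in(0,52):print(z,onz(c,p,z).round(1).tolist())
cv2.imwrite("pics/w1c.png",cv2.resize(c["image"][110:220,270:370,::-1],None,fx=5,fy=5,interpolation=cv2.INTER_CUBIC))
```

```text
(296, 127, 42, 77) ((317.0736083984375, 165.0286865234375), (40.69915771484375, 75.05623626708984), 2.8624050617218018)
[[302, 127], [337, 130], [337, 174], [333, 203], [305, 202], [296, 199], [297, 159]]
0 [[478.4, -345.3, 0.0], [483.3, -386.3, 0.0], [432.0, -397.7, 0.0], [395.0, -400.8, 0.0], [389.2, -366.1, 0.0], [390.8, -354.3, 0.0], [440.3, -346.4, 0.0]]
52 [[481.6, -347.1, 52.0], [485.8, -382.5, 52.0], [441.4, -392.4, 52.0], [409.4, -395.1, 52.0], [404.4, -365.1, 52.0], [405.8, -354.9, 52.0], [448.6, -348.1, 52.0]]
```

View pics/w1c.png

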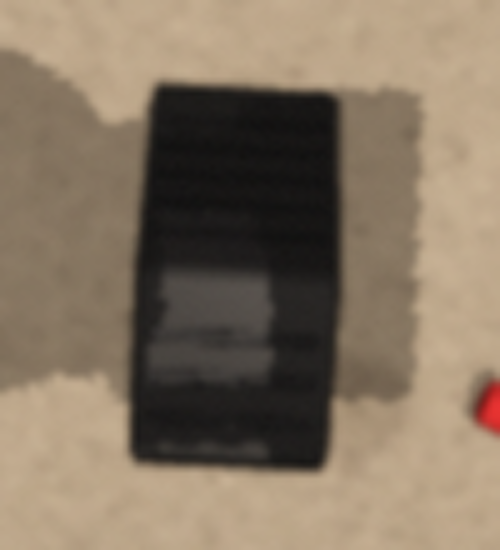

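The crop shows nose corners at (155,86) and (336,93), rear top corners at (133,461) and (326,468), and the top's front edge at row ~268.

Run:
```python
from h import *
c=pickle.load(open("w1.pkl","rb"))
f=lambda p:(np.array(p,float)+.5)/5-.5+[270,110]
N=onz(c,f([[155,86],[336,93]]),1);T=onz(c,f([[133,461],[326,468]]),51)
ang=lambda v:np.degrees(np.arctan2(v[1],v[0]))
print(N,T,np.linalg.norm(N[0]-N[1]),np.linalg.norm(T[0]-T[1]))
print("yaw from edges",ang(N[0]-N[1])-90,ang(T[0]-T[1])-90,"axis",ang(N.mean(0)-T.mean(0)),np.linalg.norm((N.mean(0)-T.mean(0))[:2]))
print("center",(N.mean(0)+T.mean(0))/2)
# board rim + lid
im=c["image"]
g=cv2.cvtColor(im,cv2.COLOR_RGB2GRAY)
w=np.uint8(im.min(2)>185)*255; w[:,:35]=0;w[:50]=0;w[140:]=0;w[:,125:]=0
w=cv2.morphologyEx(w,cv2.MORPH_OPEN,np.ones((9,9)))
k=max(cv2.findContours(w,0,1)[0],key=cv2.contourArea);print("lid",cv2.minEnclosingCircle(k),onz(c,[cv2.minEnclosingCircle(k)[0]],84))
print("rim",onz(c,[[220,2],[201,203]],[24][0]))
```

```text
[[ 478.39829607 -343.6726374     1.        ]
 [ 485.31562902 -385.50757921    1.        ]] [[ 402.40550205 -355.68981399   51.        ]
 [ 409.25490889 -397.15444315   51.        ]] 42.40296983723584 42.02653739464543
yaw from edges 9.388806478620282 9.379800531442513 axis 8.845961480066121 76.94195535765617
center [ 443.84358401 -370.50611844   26.        ]
lid ((72.20320892333984, 95.60427856445312), 38.33279800415039) [[ 469.69425763 -140.19798561   84.        ]]
rim [[ 583.14266159 -243.13662189   24.        ]
 [ 370.47859734 -245.75015945   24.        ]]
```

Emit:
jog_arm --pt "-0.005 -0.01 0.3 0 0 0.026 0.43" --pt "0 0 0.3 0 0 0 0.43" --pt "0 0 0.3 0 0 0 0.43" --pt "0 0 0.3 0 0 0 0.43" --pt "0 0 0.2 0 0 0 0.43" --pt "0 0 0 0 0 0 0.43" --pt "0 0 0 0 0 0 0.43" --pt "0 0 0 0 0 0 -0.3" --pt "0 0 0 0 0 0 -0.3" --pt "0 0 0 0 0 0 -0.3" --pt "0 0 0 0 0 0 -0.3" --pt "0 0 0 0 0 0 -0.3" --squeeze 35

```text
time_s: 2.65
ee_pos: [426.4, -374.0, 17.5]
eef_rot: [[0.987, 0.159, 0.001], [0.159, -0.987, -0.001], [0.001, 0.001, -1.0]]
contact_force: [-0.5, 0.4, 6.3]
finger_gap: 43.8
grasp_force: 35.0
```

Emit:
jog_arm --pt "0 0 -0.4 0 0 0 -0.3" --pt "0 0 -0.4 0 0 0.105 -0.3" --pt "0 0 0 0 0 0 -0.3" --pt "0 -0.36 0 0 0 0 -0.3" --pt "0 -0.36 0 0 0 0 -0.3" --pt "0 -0.36 0 0 0 0 -0.3" --pt "0 -0.36 0 0 0 0 -0.3" --pt "0 -0.36 0 0 0 0 -0.3" --pt "-0.04 -0.36 0 0 0 0 -0.3" --pt "0 0 0 0 0 0 -0.3" --pt "0 0 0 0 0 0 -0.3"

```text
time_s: 4.03
ee_pos: [421.0, -50.1, 136.1]
eef_rot: [[1.0, -0.003, -0.001], [-0.003, -1.0, -0.0], [-0.001, 0.0, -1.0]]
contact_force: [-0.9, 0.2, -2.4]
finger_gap: 44.1
grasp_force: 35.0
```

Run:
```python
from rig import *
import cv2,pickle
s=observe();print(s["ee_pos"],s["eef_rot"].round(4),s["time_s"],s["contact_force"],s["finger_gap"])
c=snapshot("wrist");pickle.dump(c,open("w2.pkl","wb"));cv2.imwrite("pics/w2.png",c["image"][:,:,::-1])
```

```text
[420.99944397 -50.05024536 136.07518399] [[ 1.0e+00 -3.5e-03 -1.3e-03]
 [-3.5e-03 -1.0e+00 -4.0e-04]
 [-1.3e-03  4.0e-04 -1.0e+00]] 4.025 [-0.91823351  0.22365799 -2.40295696] 44.13071499257667
```

View pics/w2.png

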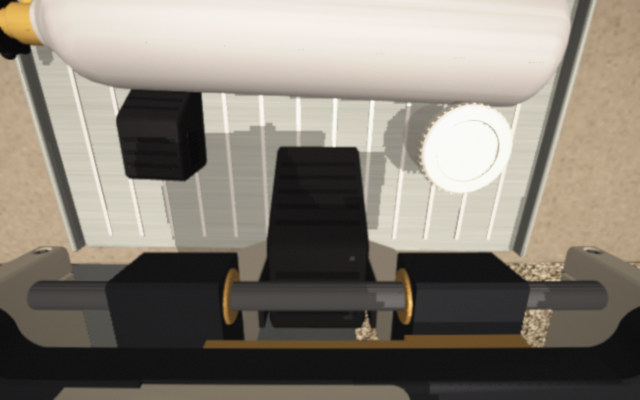

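The view shows board low corners at ~(80,247) and (520,251), the set chock's rear top edge at (124,178)–(187,180), the lid at (466,147), the cylinder's low silhouette (110,88)→(500,105), and the held chock's nose edge at (280,148)–(358,149).

Run:
```python
from h import *
c=pickle.load(open("w2.pkl","rb"))
d=pickle.load(open("d0.pkl","rb"))["top"]
L=onz(c,[[80,247],[520,251]],10);print("low corners",L, np.linalg.norm(L[0]-L[1]))
print("rim tops? right (590,0..)",onz(c,[[594,2],[527,245]],[30][0]), onz(c,[[20,50],[66,245]],30))
print("setchock rear top",onz(c,[[124,178],[187,180]],52+12))
print("nose held",onz(c,[[280,148],[358,149]],136.1-17.5))
print("lid",onz(c,[[466,147]],86))
b=np.array([483,-38.5,0]);
# project expected tight-cylinder / board pts for check
for p in([-116,-210,10],[-116,210,10]):print(proj(c,b+p))
```

```text
low corners [[ 369.87635078  181.88320884   10.        ]
 [ 363.67754467 -247.60403963   10.        ]] 429.53197995102886
rim tops? right (590,0..) [[ 572.89810664 -254.26724922   30.        ]
 [ 378.9389443  -239.0174539    30.        ]] [[542.43787523 177.27721845  30.        ]
 [380.81117273 178.05532041  30.        ]]
setchock rear top [[449.26636712  92.91762121  64.        ]
 [447.49604198  46.3650299   64.        ]]
nose held [[476.80338046 -29.38702421 118.6       ]
 [476.0710415  -71.97530835 118.6       ]]
lid [[ 473.24601894 -146.19813033   86.        ]]
[[521.51632309 247.87060544]]
[[ 91.10264589 249.69207845]]
```

Emit:
jog_arm --pt "-0.06 0 0 0 0.056 0 -0.3" --pt "0 0 0.25 0 0 0 -0.3" --pt "0 0 0.25 0 0 0 -0.3" --pt "0 0 0.12 0 0 0 -0.3" --pt "0 0 0.03 0 0 0 -0.3" --pt "0 0 0 0 0 0 -0.3" --pt "0 0 0 0 0 0 -0.3"

```text
time_s: 4.95
ee_pos: [421.7, -50.1, 40.3]
eef_rot: [[0.996, -0.006, 0.089], [-0.006, -1.0, -0.001], [0.089, 0.0, -0.996]]
contact_force: [0.0, -0.1, -2.1]
finger_gap: 44.2
grasp_force: 35.0
```

Emit:
jog_arm --pt "0 0 0.035 0 0 0 -0.3" --pt "0 0 0.007 0 0 0 -0.3" --pt "0 0 0.007 0 0 0 -0.3" --pt "0 0 0 0 0 0 -0.3"

```text
time_s: 5.45
ee_pos: [421.8, -49.7, 32.2]
eef_rot: [[0.996, -0.005, 0.088], [-0.005, -1.0, -0.0], [0.088, 0.0, -0.996]]
contact_force: [0.8, 0.5, -2.6]
finger_gap: 43.8
grasp_force: 35.0
```

Emit:
jog_arm --pt "0 0 0.007 0 0 0 -0.3" --pt "0 0 0 0 0 0 -0.3"

```text
time_s: 5.7
ee_pos: [421.9, -49.7, 32.0]
eef_rot: [[0.996, -0.005, 0.088], [-0.005, -1.0, -0.001], [0.088, 0.0, -0.996]]
contact_force: [-6.2, 0.1, 17.2]
finger_gap: 43.7
grasp_force: 35.0
```

Emit:
jog_arm --pt "0 0 -0.005 0 0 0 -0.3" --pt "0.05 0 0 0 0 0 -0.3" --pt "0.05 0 0 0 0 0 -0.3" --pt "0.05 0 0 0 0 0 -0.3" --pt "0.05 0 0 0 0 0 -0.3" --pt "0 0 0 0 0 0 -0.3" --pt "0 0 0 0 0 0 -0.3"

```text
time_s: 6.58
ee_pos: [452.5, -49.8, 34.6]
eef_rot: [[0.996, -0.005, 0.089], [-0.005, -1.0, -0.0], [0.089, -0.0, -0.996]]
contact_force: [1.3, -0.8, -2.2]
finger_gap: 43.6
grasp_force: 35.0
```

Emit:
jog_arm --pt "0.02 0 0 0 0 0 -0.3" --pt "0.02 0 0 0 0 0 -0.3" --pt "0.01 0 0 0 0 0 -0.3" --pt "0 0 0 0 0 0 -0.3"

```text
time_s: 7.08
ee_pos: [459.4, -50.0, 35.3]
eef_rot: [[0.996, -0.005, 0.088], [-0.005, -1.0, -0.0], [0.088, 0.0, -0.996]]
contact_force: [0.1, 0.4, -2.3]
finger_gap: 44.2
grasp_force: 35.0
```

Emit:
jog_arm --pt "0.01 0 0 0 0 0 -0.3" --pt "0.01 0 0 0 0 0 -0.3" --pt "0 0 0 0 0 0 -0.3"

```text
time_s: 7.45
ee_pos: [462.4, -49.9, 35.6]
eef_rot: [[0.996, -0.005, 0.088], [-0.005, -1.0, -0.0], [0.088, 0.0, -0.996]]
contact_force: [0.5, -0.5, -2.4]
finger_gap: 43.6
grasp_force: 35.0
```

Emit:
jog_arm --pt "0.01 0 0 0 0 0 -0.3" --pt "0.01 0 0 0 0 0 -0.3" --pt "0 0 0 0 0 0 -0.3"

```text
time_s: 7.82
ee_pos: [465.4, -49.9, 35.8]
eef_rot: [[0.996, -0.005, 0.088], [-0.005, -1.0, -0.0], [0.088, 0.0, -0.996]]
contact_force: [0.5, 0.0, -2.2]
finger_gap: 43.8
grasp_force: 35.0
```

Emit:
jog_arm --pt "0.01 0 0 0 0 0 -0.3" --pt "0.01 0 0 0 0 0 -0.3" --pt "0 0 0 0 0 0 -0.3"

```text
time_s: 8.2
ee_pos: [467.3, -50.0, 35.7]
eef_rot: [[0.996, -0.005, 0.086], [-0.005, -1.0, -0.001], [0.086, 0.0, -0.996]]
contact_force: [-3.5, -0.4, -2.9]
finger_gap: 43.7
grasp_force: 35.0
```

Emit:
jog_arm --pt "0.007 0 0 0 0 0 -0.3" --pt "0 0 0 0 0 0 -0.3"

```text
time_s: 8.45
ee_pos: [469.0, -50.1, 36.1]
eef_rot: [[0.996, -0.005, 0.087], [-0.005, -1.0, -0.001], [0.087, 0.0, -0.996]]
contact_force: [-3.0, -0.2, -4.3]
finger_gap: 43.9
grasp_force: 35.0
```

Emit:
jog_arm --pt "0.007 0 0 0 0 0 -0.3" --pt "0 0 0 0 0 0 -0.3"

```text
time_s: 8.7
ee_pos: [470.4, -50.1, 36.2]
eef_rot: [[0.996, -0.005, 0.088], [-0.005, -1.0, -0.001], [0.088, 0.0, -0.996]]
contact_force: [-3.2, -0.8, -4.0]
finger_gap: 43.7
grasp_force: 35.0
```

Emit:
jog_arm --pt "0.007 0 0 0 0 0 -0.3" --pt "0 0 0 0 0 0 -0.3"

```text
time_s: 8.95
ee_pos: [471.5, -50.0, 36.4]
eef_rot: [[0.996, -0.005, 0.088], [-0.005, -1.0, -0.0], [0.088, 0.0, -0.996]]
contact_force: [-2.1, -1.1, -3.4]
finger_gap: 44.2
grasp_force: 35.0
```

Emit:
jog_arm --pt "0.007 0 0 0 0 0 -0.3" --pt "0 0 0 0 0 0 -0.3"

```text
time_s: 9.2
ee_pos: [472.0, -49.9, 36.3]
eef_rot: [[0.996, -0.005, 0.087], [-0.005, -1.0, -0.0], [0.087, -0.0, -0.996]]
contact_force: [-3.9, 0.1, -4.3]
finger_gap: 44.2
grasp_force: 35.0
```

Emit:
jog_arm --pt "0 0 0.003 0 0 0 -0.3" --pt "0 0 0 0 0 0 -0.3"

```text
time_s: 9.45
ee_pos: [472.3, -49.9, 36.1]
eef_rot: [[0.996, -0.005, 0.088], [-0.005, -1.0, -0.0], [0.088, 0.0, -0.996]]
contact_force: [-4.3, 0.2, 0.0]
finger_gap: 44.0
grasp_force: 35.0
```

Emit:
jog_arm --pt "0.005 0 0 0 0 0 -0.3" --pt "0 0 0 0 0 0 -0.3"

```text
time_s: 9.7
ee_pos: [472.4, -49.9, 36.0]
eef_rot: [[0.996, -0.005, 0.087], [-0.005, -1.0, -0.001], [0.087, 0.0, -0.996]]
contact_force: [-6.3, -0.0, 3.1]
finger_gap: 43.9
grasp_force: 35.0
```

Emit:
jog_arm --pt "0.005 0 0 0 0 0 -0.3" --pt "0 0 0 0 0 0 -0.3"

```text
time_s: 9.95
ee_pos: [472.5, -49.9, 36.0]
eef_rot: [[0.996, -0.005, 0.085], [-0.005, -1.0, -0.001], [0.085, 0.0, -0.996]]
contact_force: [-8.5, 0.1, 4.4]
finger_gap: 43.9
grasp_force: 35.0
```

Emit:
jog_arm --pt "0.005 0 0 0 0 0 -0.3" --pt "0 0 0 0 0 0 -0.3"

```text
time_s: 10.2
ee_pos: [472.6, -49.9, 36.0]
eef_rot: [[0.996, -0.005, 0.084], [-0.005, -1.0, -0.001], [0.084, 0.0, -0.996]]
contact_force: [-10.1, 1.0, 7.4]
finger_gap: 43.6
grasp_force: 35.0
```

Emit:
jog_arm --pt "0.006 0 -0.001 0 0 0 -0.3" --pt "0 0 0 0 0 0 -0.3"

```text
time_s: 10.45
ee_pos: [472.7, -50.0, 35.9]
eef_rot: [[0.997, -0.005, 0.083], [-0.005, -1.0, -0.001], [0.083, 0.0, -0.997]]
contact_force: [-11.5, 1.2, 6.3]
finger_gap: 43.8
grasp_force: 35.0
```

Run:
```python
from rig import *
from h import *
s=observe();print(s["ee_pos"],s["contact_force"])
c=snapshot("wrist");pickle.dump(c,open("w3.pkl","wb"));cv2.imwrite("pics/w3.png",c["image"][:,:,::-1])
t=snapshot("top");pickle.dump(t,open("t3.pkl","wb"))
```

```text
[472.74422037 -49.96858292  35.94853055] [-11.53262924   1.15242659   6.29237935]
```

View pics/w3.png

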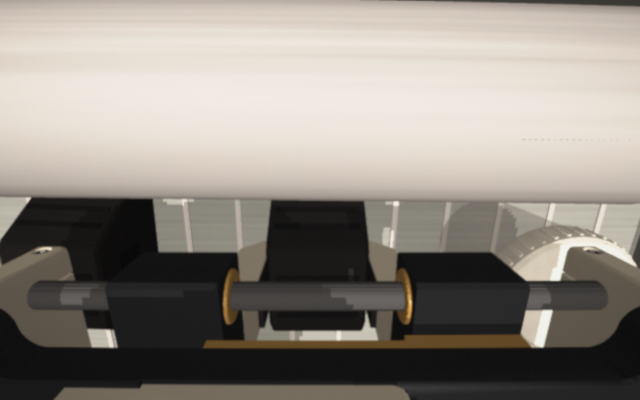

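The cylinder's low silhouette now runs almost level (rows 197–203), parallel to the upstand. The jar at lower right is clear of it. One more small press to 13 N.

Emit:
jog_arm --pt "0.006 0 -0.001 0 0 0 -0.3" --pt "0 0 0 0 0 0 -0.3"

```text
time_s: 10.8
ee_pos: [472.9, -50.0, 36.0]
eef_rot: [[0.997, -0.005, 0.082], [-0.005, -1.0, -0.001], [0.082, 0.0, -0.997]]
contact_force: [-13.2, 1.1, 6.2]
finger_gap: 44.2
grasp_force: 35.0
```

Emit:
jog_arm --pt "0.003 0 -0.001 0 0 0 -0.3" --pt "0 0 0 0 0 0 -0.3" --pt "0 0 0 0 0 0 -0.3"

```text
time_s: 11.18
ee_pos: [472.9, -50.0, 35.9]
eef_rot: [[0.997, -0.005, 0.081], [-0.005, -1.0, -0.001], [0.081, 0.0, -0.997]]
contact_force: [-13.0, -0.2, 4.5]
finger_gap: 43.7
grasp_force: 35.0
```

Emit:
jog_arm --pt "0 0 0 0 0 0 0.35" --pt "0 0 0 0 0 0 0.35" --pt "0 0 0 0 0 0 0.35" --pt "0 0 0 0 0 0 0.35"

```text
time_s: 11.68
ee_pos: [477.4, -50.0, 37.0]
eef_rot: [[0.996, -0.005, 0.089], [-0.005, -1.0, -0.0], [0.089, 0.0, -0.996]]
contact_force: [0.0, -0.2, -0.8]
finger_gap: 62.1
grasp_force: 0.0
```

Emit:
jog_arm --pt "-0.03 0 -0.2 0 0 0 0.35" --pt "0 0 -0.4 0 0 0 0.5" --pt "-0.2 0 -0.35 0 0 0 1" --pt "-0.3 0 0 0 -0.056 0 1" --pt "0 0 0 0 0 0 1" --pt "0 0 0 0 0 0 1"

```text
time_s: 12.42
ee_pos: [385.9, -49.6, 171.8]
eef_rot: [[1.0, -0.005, 0.002], [-0.005, -1.0, -0.0], [0.002, 0.0, -1.0]]
contact_force: [0.2, -0.4, -0.6]
finger_gap: 91.6
grasp_force: 0.0
```

Run:
```python
from rig import *
from h import *
s=observe();print(s["ee_pos"],s["eef_rot"].round(3),s["time_s"])
c=snapshot("wrist");pickle.dump(c,open("w4.pkl","wb"));cv2.imwrite("pics/w4.png",c["image"][:,:,::-1])
im=c["image"]
w=np.uint8(im.min(2)>185)*255
w=cv2.morphologyEx(w,cv2.MORPH_OPEN,np.ones((9,9)))
for k in cv2.findContours(w,0,1)[0]:
    if cv2.contourArea(k)>800:
        p,r=cv2.minEnclosingCircle(k);print(p,r,cv2.contourArea(k)/(3.14*r*r),onz(c,[p],85))
```

```text
[385.8962951  -49.56510681 171.82778431] [[ 1.    -0.005  0.002]
 [-0.005 -1.    -0.   ]
 [ 0.002  0.    -1.   ]] 12.425
(134.76473999023438, 167.1277313232422) 51.18595504760742 0.5417655233734321 [[420.08442504  92.61890672  85.        ]]
(248.00514221191406, 91.64562225341797) 48.545623779296875 0.5263536540276652 [[474.78019384   0.75234111  85.        ]]
(401.3353271484375, 121.93829345703125) 123.03073120117188 0.4037972683196619 [[ 452.76307367 -112.14252512   85.        ]]
(334.5, 3.0) 192.5234832763672 0.04270738781642373 [[531.4563133  -61.60144876  85.        ]]
```

View pics/w4.png

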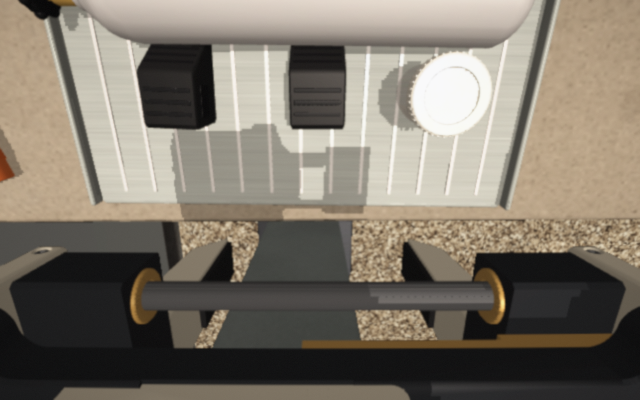

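The picture shows both chocks under the cylinder with rear edges level at row ~128. The cylinder is parallel to the board's low edge, and the lid is centred about (452,93), clear of the cylinder.

Run:
```python
from h import *
c=pickle.load(open("w4.pkl","rb"));im=c["image"]
print("lid",onz(c,[[453,92],[412,92],[491,92]],88))
print("low corners",onz(c,[[97,203],[510,207]],10))
print("rear tops set/loose",onz(c,[[146,126],[209,128],[293,128],[343,128]],68))
print("cyl silh",onz(c,[[140,42],[300,45],[480,47]],50))
g=cv2.cvtColor(im,cv2.COLOR_RGB2GRAY)
h=cv2.HoughCircles(g[40:150,390:510],cv2.HOUGH_GRADIENT,1,50,param1=120,param2=15,minRadius=34,maxRadius=46);print(h,None if h is None else onz(c,h[0,:,:2]+[390,40],88))
```

```text
lid [[ 473.67268453 -147.25061289   88.        ]
 [ 473.74292922 -117.66324208   88.        ]
 [ 473.6398233  -174.78785612   88.        ]]
low corners [[ 369.75926349  182.40226474   10.        ]
 [ 362.79834403 -252.1296198    10.        ]]
rear tops set/loose [[450.37441415  87.88018071  68.        ]
 [448.37068925  37.32373807  68.        ]
 [447.88861806 -30.02914539  68.        ]
 [447.65685862 -70.05422351  68.        ]]
cyl silh [[ 515.19303206   92.1716       50.        ]
 [ 511.75648144  -36.0160116    50.        ]
 [ 509.88649989 -180.6817246    50.        ]]
[[[56.5 49.5 44.3]]] [[ 475.38368813 -142.3739524    88.        ]]
```

Emit:
jog_arm --pt "0.183 0.215 0.05 0 0 0 0.74" --pt "0.183 0.215 0.05 0 0 0 0.74" --pt "0.183 0.215 0.05 0 0 0 0.74" --pt "0 0 0 0 0.055 -0.005 0.74" --pt "0 0 0.2 0 0 0 0.74" --pt "0 0 0 0 0 0 0.74" --pt "0 0 0 0 0 0 0.74"

```text
time_s: 13.35
ee_pos: [470.2, -146.6, 119.7]
eef_rot: [[0.996, 0.003, 0.086], [0.003, -1.0, -0.0], [0.086, 0.0, -0.996]]
contact_force: [0.8, 0.5, 0.2]
finger_gap: 80.0
grasp_force: 0.0
```

Run:
```python
from rig import *
from h import *
s=observe();p=s["ee_pos"];R=s["eef_rot"];print(p,R.round(3),s["finger_gap"])
print("delta in tool mm",R.T@(np.array([475.8,-146.5,63.5])-p))
```

```text
[ 470.23086145 -146.62616741  119.72950974] [[ 0.996  0.003  0.086]
 [ 0.003 -1.    -0.   ]
 [ 0.086  0.    -0.996]] 80.04188745746141
delta in tool mm [ 0.69400763 -0.12420182 56.50037093]
```

Emit:
jog_arm --pt "0.005 0 0.18 0 0 0 0.74" --pt "0 0 0.18 0 0 0 0.74" --pt "0 0 0.015 0 0 0 0.74" --pt "0 0 0 0 0 0 0.74" --pt "0 0 0 0 0 0 0" --pt "0 0 0 0 0 0 0" --pt "0 0 0 0 0 0 0" --pt "0 0 0 0 0 0 0" --squeeze 15

```text
time_s: 14.35
ee_pos: [475.6, -146.8, 64.0]
eef_rot: [[0.996, 0.003, 0.087], [0.003, -1.0, -0.0], [0.087, 0.001, -0.996]]
contact_force: [-0.9, 0.2, 6.9]
finger_gap: 58.3
grasp_force: 15.0
```

Emit:
jog_arm --pt "0 0 -0.1 0 0 0 0" --pt "0 0 -0.25 0 0 0 0" --pt "0 0 -0.3 0 0 0 0" --pt "0 0 0 0 -0.056 0 0" --pt "-0.03 0.35 0 0 0 0 0" --pt "-0.03 0.35 0 0 0 0 0" --pt "-0.03 0.35 0 0 0 0 0" --pt "-0.03 0.35 0 0 0 0 0" --pt "0 0 0 0 0 0 0" --pt "0 0 0.25 0 0 0 0" --pt "0 0 0.25 0 0 0 0" --pt "0 0 0.15 0 0 0 0" --pt "0 0 0 0 0 0 0" --pt "0 0 0 0 0 0 0"

```text
time_s: 16.1
ee_pos: [450.0, -356.7, 64.4]
eef_rot: [[1.0, 0.003, -0.0], [0.003, -1.0, -0.001], [-0.0, 0.001, -1.0]]
contact_force: [-0.2, 0.2, -1.4]
finger_gap: 58.5
grasp_force: 15.0
```

Emit:
jog_arm --pt "0 0 0.06 0 0 0 0" --pt "0 0 0.04 0 0 0 0" --pt "0 0 0.01 0 0 0 0" --pt "0 0 0 0 0 0 0"

```text
time_s: 16.6
ee_pos: [449.2, -356.8, 46.6]
eef_rot: [[1.0, 0.003, -0.002], [0.003, -1.0, -0.0], [-0.002, 0.0, -1.0]]
contact_force: [-0.5, -0.2, -0.4]
finger_gap: 58.3
grasp_force: 15.0
```

Emit:
jog_arm --pt "0 0 0.007 0 0 0 0" --pt "0 0 0 0 0 0 0"

```text
time_s: 16.85
ee_pos: [449.2, -356.8, 45.7]
eef_rot: [[1.0, 0.003, -0.001], [0.003, -1.0, -0.0], [-0.001, 0.0, -1.0]]
contact_force: [0.2, -0.5, -2.0]
finger_gap: 58.3
grasp_force: 15.0
```

Emit:
jog_arm --pt "0 0 0.007 0 0 0 0" --pt "0 0 0 0 0 0 0"

```text
time_s: 17.1
ee_pos: [449.3, -356.8, 44.6]
eef_rot: [[1.0, 0.003, -0.001], [0.003, -1.0, -0.0], [-0.001, 0.0, -1.0]]
contact_force: [1.0, -0.5, -1.5]
finger_gap: 58.3
grasp_force: 15.0
```

Emit:
jog_arm --pt "0 0 0.006 0 0 0 0" --pt "0 0 0 0 0 0 0"

```text
time_s: 17.35
ee_pos: [449.5, -356.9, 44.5]
eef_rot: [[1.0, 0.003, -0.001], [0.003, -1.0, -0.001], [-0.001, 0.001, -1.0]]
contact_force: [-2.4, 2.3, 8.6]
finger_gap: 58.3
grasp_force: 15.0
```

Touched down; release, rise and retreat, then check.

Emit:
jog_arm --pt "0 0 -0.003 0 0 0 0" --pt "0 0 0 0 0 0 0.7" --pt "0 0 0 0 0 0 0.7" --pt "0 0 0 0 0 0 0.7" --pt "0 0 0 0 0 0 0.7" --pt "0 0 -0.2 0 0 0 0.7" --pt "0 0 -0.35 0 0 0 0.7" --pt "0 0 -0.35 0 0 0 0.7" --pt "-0.3 -0.2 0 0 0 0 0.7" --pt "-0.2 -0.3 0 0 0 0 0.7" --pt "0 -0.35 0 0 0 0 0.7" --pt "0 -0.35 0 0 0 0 0.7" --pt "0 0 0 0 0 0 0.7" --pt "0 0 0 0 0 0 0.7"

```text
time_s: 19.1
ee_pos: [374.0, -177.4, 179.4]
eef_rot: [[1.0, 0.003, -0.001], [0.003, -1.0, -0.001], [-0.001, 0.001, -1.0]]
contact_force: [0.6, -0.4, -0.4]
finger_gap: 77.9
grasp_force: 0.0
```

Run:
```python
from rig import *
from h import *
s=observe();print(s["ee_pos"],s["contact_force"],s["time_s"])
c=snapshot("wrist");pickle.dump(c,open("w5.pkl","wb"));t=snapshot("top");pickle.dump(t,open("t5.pkl","wb"))
cv2.imwrite("pics/f5.png",np.vstack([c["image"][:240,:,::-1],cv2.resize(t["image"][140:260,225:425,::-1],(560,336),interpolation=2).copy() if 0 else cv2.resize(t["image"][140:260,225:438,::-1],(640,360),interpolation=2)]))
```

```text
[ 374.03533617 -177.383055    179.38279351] [ 0.56149286 -0.44740429 -0.41445957] 19.1
```

View pics/f5.png

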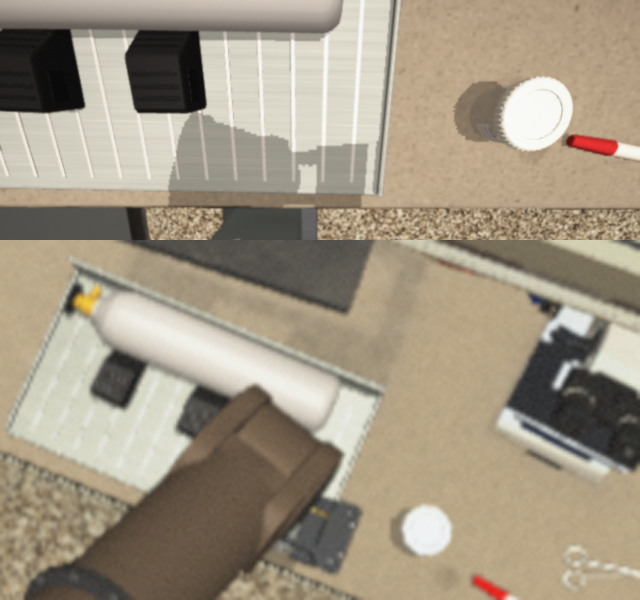

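The jar stands upright at (537,113) in the wrist view, clear of the board and the marker. In the top view both chocks are in place and the cylinder lies parallel to and close along the upstand at both ends. Handing in.

```bash
python3 -c "
from rig import *
print(hand_in())"
```

```text
the job is handed in; nothing more can be done
None
```

I wedged the cylinder back against the upstand with the loose chock (highest press reading about 13 N), then stood the jar upright on the worktop to the right of the board, and handed the job in at about 19 s; no verdict came back.

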